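Put the grating disc and its guard plate away on the ribbed disc stand

ROBOT

A 6-joint arm with a two-finger parallel gripper is mounted at the origin on the work surface. World frame = base frame: x ahead of the robot, y to its left, z up, the work surface at z = 0. Lengths are in m, angles in degrees, forces in N, time in s.
With the tool pointing down it reaches from about 0.4 to 0.825 m from the base axis. Payload 7 kg.
Tool frame: the origin (TCP) lies midway between the tips of the shut fingers; the grasp point (between the pads) lies 19 mm behind it; z points along the fingers, y is the line along which they close (so a half turn about z gives the same grasp; the last joint's range is limited). The gripper opens to 88 mm and grips with 3 to 60 N. Pads are 19 mm wide; open, the fingers measure 130 mm over their backs; the gripper's body (78 mm by 193 mm) begins 47 mm behind the grasp point.
Start: joints at [-56.946, 20.546, 0.682, 0, -70.136, -16.507], TCP at [0.192, -0.647, 0.198] pointing down, gripper open.
Joint ranges: [-176.03, 176.03], [-82.01, 121.73], [-58.28, 71.71], [-173.87, 95.51], [-174.79, -0.11], [-173.66, 173.66]. Speed limits (degrees/s): [136.94, 136.94, 172.46, 180, 180, 180].

INTERFACE

Orientations are given as [roll, pitch, yaw] about the fixed x, y, z axes, in that order (R = Rz(yaw) Ry(pitch) Rx(roll)).
In Python, from plant import ctrl gives the robot as it stands.
- The arm moves only by the tool step_arm, never from a script. Its argument "rows" is a list of rows, each a list of 3 entries, a list of its own where there are three numbers: the closure, from 0 (fully open) to 1 (shut), then the shift along the world's x, y, z in mm, then the turn, a rotation vector about the world's x, y, z in rad. A call has exactly 5 rows; each row is the pose to reach, as a shift and turn from the pose commanded when the call began; what a row does not reach only later rows make up. A row lasts 1/12 s, in which the tool goes at most 41.7 mm and 7.16 degrees, less where a joint would pass 70% of its speed; a pose out of reach is approached as far as the arm can. A call with a gripper value outside its range is refused whole. The fingers move at their own pace and stop on an object; the grip force is fixed at half the most. Time passes only in rows, so rows that repeat a pose let the fingers close, or fill a call up. It gives the time, the measured TCP pose, the force, the opening and the grip force at its end, in the units of the state.
- ctrl.get_obs(): the state, without advancing time (a new reading comes with each control period).
- ctrl.snapshot(name): name is "scene" or "top" or "wrist"; returns the picture (480x640x3 uint8, red, green, blue); there is no depth.
- ctrl.camera_model(name): a dict with "intrinsics" (3x3 intrinsics, pixels), "distortion" ([k1, k2, p1, p2, k3] as OpenCV has them; the pictures are not rectified), "R" (3x3) and "t" (3): a world point X has camera coordinates R X + t. Camera axes: x right, y down, z forward; pixel columns grow to the right and rows downward; lengths in m; the calibration is good to about 2 mm. A picture is of the moment at which its call begins: read the wrist's pose just before it. camera_model takes no time and is no camera call; for the wrist camera it gives the pose at the moment of the call.
- ctrl.close_job(): hands the job in; it is judged then, once.
The state is a dict: "clock": time; "joint_pos": joint angles; "qvel": joint speeds; "tau": joint torques, N m; "tool_pos": TCP position; "orientation": TCP orientation; "force": force on the tool from outside, world axes, zero at the start; "moment": the same for the moment, N m; "opening": finger opening in m; "gripper_force": force on a finger pad.
Only numpy, scipy, OpenCV 4.12 (cv2) and the standard library are available. Lean on these libraries where they do the work, as an engineer would, in place of code of your own. Each camera call takes 0.05 s, during which the arm holds its last target. There are 200 camera calls.

TASK

Put the food processor's discs away on their stand: first the steel grating disc, fully home on the base with its orange tab over the red pointer (as near as the post's ribs allow), then the blue guard plate fully home on top of it with its yellow tab on the opposite side. Turn each one gently until it drops over the ribs, never forcing it down, let go of everything, and leave the other disc and the other kitchen things alone.

Things in the scene. Friction and masses are not known exactly. Their poses are not given: they have to be found in the camera images.
- disc: Grating disc of bare steel with rows of dark bumps: a round plate 120 mm across, 5 mm thick, about 140 g, with a hexagonal grey grip collar 26 mm tall on its middle (top 31 mm above the underside). Orange tab, 24 mm wide, sticking out 24 mm beyond the rim along its +x. Six teeth inside its bore. Origin: centre of the underside, z up
- disc_tab (a point): middle of the grating disc's orange tab, 72 mm from the disc's axis along its +x
- disc_collar (a point): Grating disc: centre of the collar's top, 31 mm above the underside. Collar 54 mm across flats; one pair of flats faces along the tab line, the others at 60 degrees. Bore 41 mm, with six inward teeth in its lowest 14 mm, 7.8 mm wide, tips on a 31 mm circle, one on the tab line: fits the post in six positions 60 degrees apart, about 4 degrees play each way
- guard: Guard plate of plain blue plastic: a round plate 120 mm across, 5 mm thick, about 140 g, with a hexagonal blue grip collar 26 mm tall on its middle (top 31 mm above the underside). Yellow tab, 24 mm wide, sticking out 24 mm beyond the rim along its +x. Six teeth inside its bore. Origin: centre of the underside, z up
- guard_tab (a point): middle of the guard plate's yellow tab, 72 mm from its axis along its +x
- guard_collar (a point): Guard plate: centre of the collar's top, 31 mm above the underside. Collar 54 mm across flats; one pair of flats faces along the tab line, the others at 60 degrees. Bore 41 mm, with six inward teeth in its lowest 14 mm, 7.8 mm wide, tips on a 31 mm circle, one on the tab line: fits the post in six positions 60 degrees apart, about 4 degrees play each way
- stand: Disc stand, fixed to the counter: a round white base 120 mm across, 16 mm high, a red pointer block sticking out of its rim along its +x, and a ribbed post in the middle. Origin: centre of its underside. The post's ribs stand at an unmeasured angle that differs each time: a plate that fits has its tab up to 22 degrees to either side of the stand's +x. The post does not turn
- seat (a point): centre of the top of the stand's base, on the post's axis, 16 mm above the counter. Fully home, the disc's underside lies here and the guard plate's lies on the disc's collar, 31 mm higher. Pressing a plate on the post, base or disc with over 40 N spoils it: feel with about 5 N, lower slowly
- post_top (a point): top of the post, 60 mm above the base. Dark core 29.4 mm across; its top 15 mm is a smooth pilot (last 8 mm tapering to 18 mm). Below it, from 45 mm above the base down, six white ribs 60 degrees apart, 6 mm wide, out to a 38 mm circle, with square flat tops. A plate set over the pilot stops on the rib tops until turned to where its teeth meet the grooves
- slicer: bystander, leave alone: slicing disc, the same shape as the grating disc, of dark steel with a green tab and two blades; origin at the centre of its underside
- mug: bystander, leave alone: blue mug, 80 mm across, 92 mm tall; origin under its centre
- bowl: bystander, leave alone: white bowl, 110 mm across, 55 mm tall; origin under its centre
- wine: bystander, leave alone: green wine bottle, 74 mm across, 290 mm tall; origin under its centre
- jar: bystander, leave alone: amber jar with a white lid, 76 mm across, 100 mm tall; origin under its centre
- spatula: bystander, leave alone: spatula with a wooden handle, 270 mm long, lying flat; origin under its middle
Things that resemble listed ones, but are neither listed nor needed, are in the scene too. What is shaped like the disc but purple or turquoise is not meant.

How it is judged:
By the outcome, as a careful person would: the job done as asked, in the order asked, and still so for the second after the job is handed in, with the robot touching nothing.
It also fails if it takes over 72 s, if anything falls off the work surface, if the arm or the gripper's body presses on something with over 40 N, if the wrist force passes 120 N, or if a joint passes its speed limit or range.

## Working session

There is one attempt and no reset: what is moved stays moved. The work goes in short steps, Python scripts to look and compute and a tool call to move; the robot and the scene stay as the last step left them, time stands still between calls to the robot, and variables do not carry over. Pictures are saved under pics/ and viewed, at most 10 in all, crops included, and the job is handed in when it is done.

Besides the shell and the picture viewer there is one more tool, called after ">>>" as name([rows], argument=value, ...), one row to a line, values as JSON. step_arm: Moves the arm, as the interface text tells. Its arguments: {"type":"object","properties":{"rows":{"type":"array"}},"required":["rows"]}

```bash
mkdir -p pics; ls; python3 - <<'E'
from plant import ctrl
import cv2,numpy as np
np.set_printoptions(precision=3,suppress=True)
for n in("top","scene"):
    im=ctrl.snapshot(n); cv2.imwrite(f"pics/{n}0.png",im[:,:,::-1])
    m=ctrl.camera_model(n); print(n,m)
o=ctrl.get_obs();print(o)
E
```

```text
pics
top {'intrinsics': array([[583.694,   0.   , 330.774],
       [  0.   , 583.694, 244.948],
       [  0.   ,   0.   ,   1.   ]]), 'distortion': array([-0.088,  0.   ,  0.   ,  0.   ,  0.   ]), 'R': array([[-0.009, -1.   , -0.003],
       [-0.982,  0.01 , -0.187],
       [ 0.187,  0.001, -0.982]]), 't': array([-0.09 ,  0.539,  1.702])}
scene {'intrinsics': array([[460.997,   0.   , 318.388],
       [  0.   , 460.997, 235.352],
       [  0.   ,   0.   ,   1.   ]]), 'distortion': array([-0.111,  0.   ,  0.   ,  0.   ,  0.   ]), 'R': array([[-0.882,  0.472,  0.008],
       [ 0.4  ,  0.756, -0.518],
       [-0.25 , -0.453, -0.855]]), 't': array([ 0.536, -0.086,  1.313])}
{'clock': 0.1, 'joint_pos': array([-56.945,  20.587,   0.639,  -0.018, -70.135, -16.508]), 'qvel': array([ 0.028, -0.136,  0.202,  0.028,  0.009, -0.034]), 'tau': array([ -0.001, -58.416,  29.375,   7.016,   0.01 ,  -0.   ]), 'tool_pos': array([ 0.192, -0.647,  0.197]), 'orientation': array([ 179.916,   -0.007, -163.459]), 'force': array([-0.456,  0.685, -0.461]), 'moment': array([ 0.007,  0.001, -0.031]), 'gripper_force': 0.0, 'opening': 0.08793678455276203}
```

View pics/top0.png

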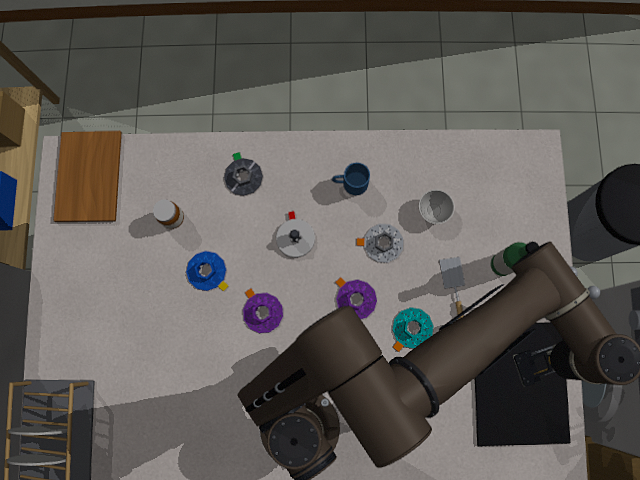

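View pics/scene0.png

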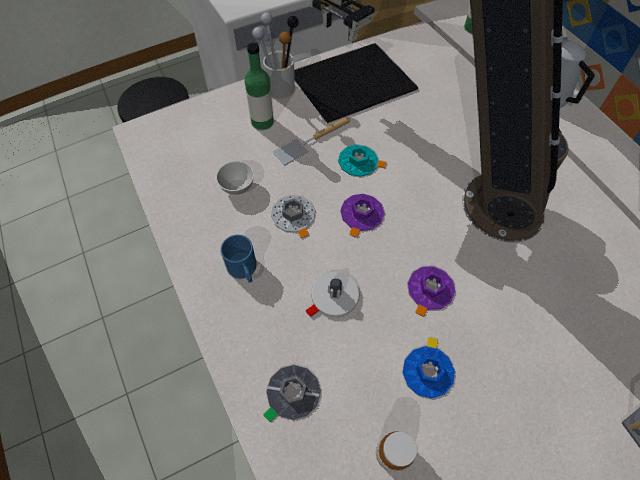

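The top view shows these candidates:
- **Grating disc:** (384,243), bare steel with dark bumps, orange tab at (360,242).
- **Guard:** (206,270), blue, yellow tab at (223,286).
- **Stand:** (296,239), red pointer at (291,215).
- **Not meant:** purple (263,312) and (356,299), turquoise (413,328), and the slicer with its green tab (243,177).

The descriptions fit the steel one at (384,243) and the blue one at (206,270). I'll confirm both in one enlarged crop and measure roughly.

```bash
cat > h.py <<'E'
from plant import ctrl
import cv2,numpy as np
np.set_printoptions(precision=4,suppress=True)
def ray(m,uv,z):
    """pixels (N,2) -> world points on plane z"""
    uv=np.asarray(uv,float).reshape(-1,1,2)
    p=cv2.undistortPoints(uv,m["intrinsics"],m["distortion"])[:,0]
    R,t=np.array(m["R"]),np.array(m["t"]); d=np.c_[p,np.ones(len(p))]@R; c=-R.T@t
    return c+d*((z-c[2])/d[:,2])[:,None]
def px(m,X):
    return cv2.projectPoints(np.atleast_2d(np.array(X,float)),cv2.Rodrigues(np.array(m["R"]))[0],np.array(m["t"]),m["intrinsics"],m["distortion"])[0][:,0]
def hsv(im,lo,hi):
    return cv2.inRange(cv2.cvtColor(im,cv2.COLOR_RGB2HSV),np.array(lo),np.array(hi))
def blobs(mask,amin=20):
    n,l,s,c=cv2.connectedComponentsWithStats(mask)
    return [(c[i],s[i,4],l==i) for i in np.argsort(-s[1:,4])+1 if s[i,4]>=amin]
E
python3 - <<'E'
from h import *
im=cv2.cvtColor(cv2.imread("pics/top0.png"),cv2.COLOR_BGR2RGB);m=ctrl.camera_model("top")
for n,lo,hi in(("orange",(8,150,120),(18,255,255)),("yellow",(22,150,120),(32,255,255)),("red",(0,180,120),(5,255,255)),("blue",(104,150,60),(116,255,255))):
    for c,a,_ in blobs(hsv(im,lo,hi),15)[:6]: print(n,c,a,ray(m,[c],.005)[0,:2])
print("centres disc,guard,stand",ray(m,[(384,243),(206,270.5)],.005)[:,:2],ray(m,[(296,239)],.016)[:,:2])
a=cv2.resize(im[205:305,160:260],(400,400));b=cv2.resize(im[190:290,335:435],(400,400))
cv2.imwrite("pics/crop.png",np.hstack([a,b])[:,:,::-1])
E
```

```text
orange [397.8103 346.0517] 58 [ 0.2366 -0.2931]
orange [340.4 281.9] 50 [ 0.4318 -0.1235]
orange [249.5 293. ] 50 [0.4002 0.1534]
orange [360.1304 241.3478] 46 [ 0.5571 -0.1859]
orange [ 87.7727 194.5682] 44 [0.7178 0.6786]
orange [ 83.6207 216.6552] 29 [0.6455 0.6868]
yellow [222.8654 285.5769] 52 [0.4236 0.2355]
red [291.3684 215.0789] 38 [0.6426 0.0267]
blue [205.7258 270.6328] 1032 [0.4701 0.2896]
blue [  6.9719 197.4655] 711 [0.7131 0.9499]
blue [344.75  172.125] 16 [ 0.7806 -0.1415]
centres disc,guard,stand [[ 0.5512 -0.2595]
 [ 0.4705  0.2887]] [[0.5642 0.0114]]
```

View pics/crop.png

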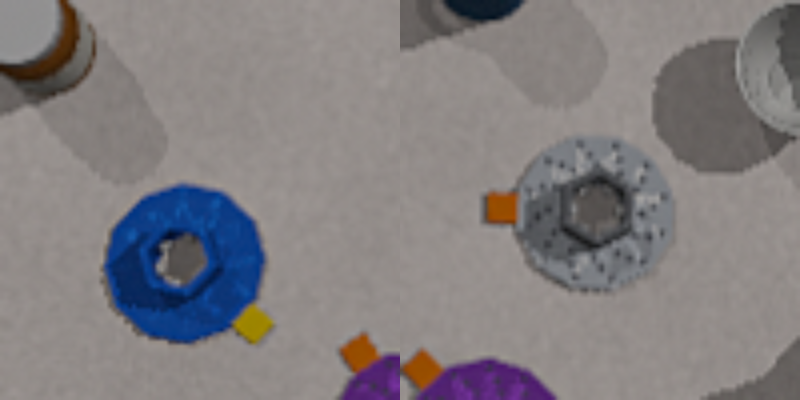

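The crop confirms it: blue plate with yellow tab at left (tab at about (252,323)), and speckled steel disc with orange tab at right (tab at about (502,207)). I'm moving above the grating disc, clear of the wine bottle.

>>> step_arm([
  [0,[108,177,0],[0,0,0.34]],
  [0,[108,177,0],[0,0,0.34]],
  [0,[108,177,0],[0,0,0.34]],
  [0,[108,177,0],[0,0,0.34]],
  [0,[108,177,0],[0,0,0.34]],
])

```text
clock: 0.52
tool_pos: [0.3006, -0.4681, 0.1975]
orientation: [180.0, 0.0, -144.0]
force: [1.4, -0.7, 0.5]
opening: 0.0877
gripper_force: 0.0
```

>>> step_arm([
  [0,[155,130,0],[0,0,0.34]],
  [0,[155,130,0],[0,0,0.34]],
  [0,[155,130,0],[0,0,0.34]],
  [0,[155,130,0],[0,0,0.34]],
  [0,[155,130,0],[0,0,0.34]],
])

```text
clock: 0.93
tool_pos: [0.4567, -0.3379, 0.1979]
orientation: [-180.0, 0.0, -124.4]
force: [0.8, -0.4, -0.2]
opening: 0.0876
gripper_force: 0.0
```

>>> step_arm([
  [0,[96,80,0],[0,0,0]],
  [0,[96,80,0],[0,0,0]],
  [0,[96,80,0],[0,0,0]],
  [0,[96,80,0],[0,0,0]],
  [0,[96,80,0],[0,0,0]],
])

```text
clock: 1.35
tool_pos: [0.5524, -0.2582, 0.1969]
orientation: [179.9, -0.0, -124.3]
force: [-1.1, -0.4, -0.5]
opening: 0.0872
gripper_force: 0.0
```

```bash
python3 - <<'E'
from h import *
o=ctrl.get_obs();m=ctrl.camera_model("wrist");im=ctrl.snapshot("wrist");cv2.imwrite("pics/w1.png",im[:,:,::-1])
np.save("w1.npy",m,allow_pickle=True)
print(o["clock"],o["joint_pos"],o["tool_pos"],o["orientation"],o["qvel"].round(2));print(m)
print(px(m,[[.551,-.259,.005],[.557,-.186,.005],[.564,.0114,.016]]))
E
```

```text
1.35 [ -6.7262  14.5595  -7.951   -0.0132 -67.5796 -27.5826] [ 0.5524 -0.2582  0.1969] [ 179.9145   -0.0309 -124.3138] [-2.35 -1.44 -1.4  -0.03 -0.17  0.69]
{'intrinsics': array([[384.7444,   0.    , 321.2338],
       [  0.    , 384.7444, 237.9161],
       [  0.    ,   0.    ,   1.    ]]), 'distortion': array([-0.0792,  0.    ,  0.    ,  0.    ,  0.    ]), 'R': array([[-0.8258,  0.5639,  0.0025],
       [ 0.5468,  0.7997,  0.248 ],
       [ 0.1378,  0.2062, -0.9688]]), 't': array([ 0.6012, -0.1263,  0.3651])}
[[321.3738 206.8646]
 [356.2725 267.549 ]
 [445.1265 408.2804]]
```

View pics/w1.png

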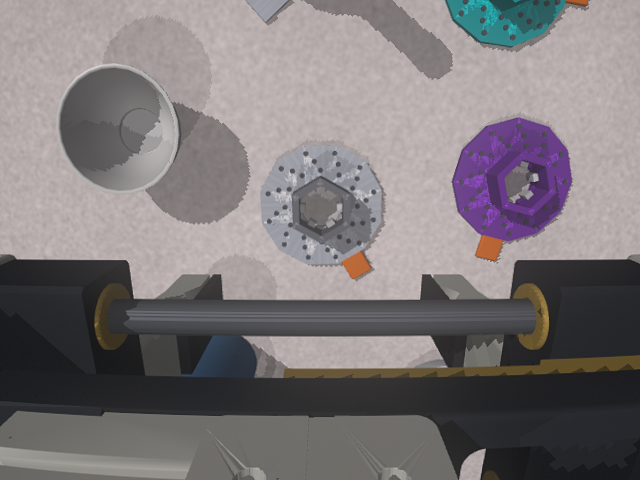

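The wrist view shows the steel disc at (321,207) with its orange tab at (357,265), where the top view predicted. Now I'll refine the pose from this picture.

```bash
cat >> h.py <<'E'
def circle(P):
    """robust circle through world xy points"""
    from scipy.optimize import least_squares
    f=lambda p:np.hypot(P[:,0]-p[0],P[:,1]-p[1])-p[2]
    r=least_squares(f,[*P[:,:2].mean(0),.06],loss="soft_l1",f_scale=.001)
    return r.x,np.abs(f(r.x)).mean()
def plate(im,m,mask,z):
    """rim circle of the largest blob of mask, on plane z"""
    mask=cv2.morphologyEx(mask,cv2.MORPH_CLOSE,np.ones((7,7)))
    mask=cv2.morphologyEx(mask,cv2.MORPH_OPEN,np.ones((9,9)))
    c=max(cv2.findContours(mask,cv2.RETR_EXTERNAL,cv2.CHAIN_APPROX_NONE)[0],key=cv2.contourArea)
    return circle(ray(m,cv2.convexHull(c)[:,0],z))
E
python3 - <<'E'
from h import *
im=cv2.cvtColor(cv2.imread("pics/w1.png"),cv2.COLOR_BGR2RGB);m=np.load("w1.npy",allow_pickle=True).item()
i=cv2.GaussianBlur(im,(5,5),0).astype(int)
print(i[207,270],i[207,378],i[150,321],i[100,321],i[190,225],i[110,300])
mk=((i[:,:,2]>=i[:,:,0]-1)*255).astype(np.uint8); mk[:130]=0;mk[275:]=0;mk[:,:252]=0;mk[:,395:]=0
c,e=plate(im,m,mk,.005);print("disc",c,e)
b=[x for x in blobs(hsv(im,(6,150,100),(18,255,255))) if abs(x[0][0]-357)<15][0]
t=ray(m,[b[0]],.005)[0];d=t[:2]-c[:2];print(b[:2],t,np.hypot(*d),np.degrees(np.arctan2(d[1],d[0])))
# hex collar corners check
E
```

```text
[154 156 164] [157 158 167] [160 161 169] [183 173 172] [130 123 123] [185 175 174]
disc [ 0.5511 -0.2596  0.0613] 0.0004460378278837186
(array([356.2081, 264.8281]), np.int32(442)) [ 0.5554 -0.1885  0.005 ] 0.0712074075001822 86.540095545225
```

>>> step_arm([
  [0,[-1,-1,-40],[0,0,0.014]],
  [0,[-1,-1,-80],[0,0,0.014]],
  [0,[-1,-1,-120],[0,0,0.014]],
  [0,[-1,-1,-150],[0,0,0.014]],
  [0,[-1,-1,-165],[0,0,0.014]],
])

```text
clock: 1.82
tool_pos: [0.5463, -0.2614, 0.0288]
orientation: [179.7, -0.1, -123.8]
force: [0.4, 1.0, -0.4]
opening: 0.0882
gripper_force: 0.0
```

>>> step_arm([
  [0,[0,0,-10],[0,0,0]],
  [0,[0,0,-18],[0,0,0]],
  [0,[0,0,-23],[0,0,0]],
  [0,[0,0,-23],[0,0,0]],
  [0.3,[0,0,-23],[0,0,0]],
])

```text
clock: 2.23
tool_pos: [0.5507, -0.2614, 0.0109]
orientation: [-179.9, 0.0, -123.7]
force: [-0.0, 0.1, 0.8]
opening: 0.0843
gripper_force: 0.0
```

>>> step_arm([
  [0.7,[0,0,0],[0,0,0]],
  [0.7,[0,0,0],[0,0,0]],
  [0.7,[0,0,0],[0,0,0]],
  [0.7,[0,0,0],[0,0,0]],
  [0.7,[0,0,0],[0,0,0]],
])

```text
clock: 2.65
tool_pos: [0.5504, -0.261, 0.0103]
orientation: [-180.0, 0.0, -123.7]
force: [-0.0, -0.0, -0.5]
opening: 0.0531
gripper_force: 0.0
```

>>> step_arm([
  [1,[0,0,0],[0,0,0]],
  [1,[0,0,0],[0,0,0]],
  [1,[0,0,0],[0,0,0]],
  [1,[0,0,0],[0,0,0]],
  [1,[0,0,0],[0,0,0]],
])

```text
clock: 3.07
tool_pos: [0.5502, -0.261, 0.0099]
orientation: [180.0, -0.0, -123.7]
force: [0.4, -0.1, 0.3]
opening: 0.02
gripper_force: 0.0
```

>>> step_arm([
  [1,[0,0,20],[0,0,0]],
  [1,[0,0,45],[0,0,0]],
  [1,[0,0,80],[0,0,0]],
  [1,[0,0,115],[0,0,0]],
  [1,[0,0,140],[0,0,0]],
])

```text
clock: 3.48
tool_pos: [0.551, -0.2614, 0.1532]
orientation: [-179.8, 0.0, -123.7]
force: [0.7, 1.2, -0.1]
opening: 0.0004
gripper_force: 0.0
```

```bash
python3 - <<'E'
from h import *
m=ctrl.camera_model("wrist");np.save("w2.npy",m,allow_pickle=True);im=ctrl.snapshot("wrist")
s=ctrl.snapshot("scene");cv2.imwrite("pics/w2.png",np.hstack([cv2.resize(im,(400,300)),cv2.resize(s[130:330,200:467],(400,300))])[:,:,::-1])
print(ctrl.get_obs()["opening"])
E
```

```text
0.00032545517834459267
```

View pics/w2.png

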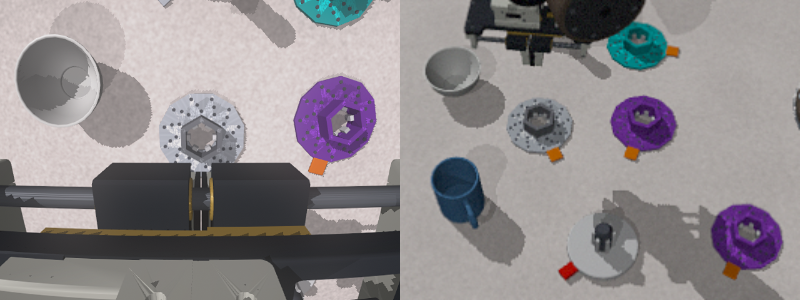

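```bash
python3 - <<'E'
from h import *
o=ctrl.get_obs();T=o["tool_pos"];print(T,o["joint_pos"])
for n in("wrist","scene","top"):
    print(n,px(ctrl.camera_model(n),[T,T+[0,0,.05],[.5511,-.2596,.005]]))
s=ctrl.snapshot("scene");t=ctrl.snapshot("top")
cv2.imwrite("pics/s3.png",np.hstack([cv2.resize(s[90:240,200:400],(400,300),interpolation=2),cv2.resize(t[170:320,300:500],(400,300),interpolation=2)])[:,:,::-1])
E
```

```text
[ 0.5531 -0.2619  0.1555] [ -7.0217  16.0798 -11.5572   0.0907 -61.8655 -26.6651]
wrist [[321.1149 273.2348]
 [320.1243 316.9173]
 [325.769  216.7895]]
scene [[288.9047 178.754 ]
 [287.9623 165.9952]
 [292.4176 212.4992]]
top [[389.4549 232.2056]
 [391.1976 228.4105]
 [384.0379 243.0332]]
```

View pics/s3.png

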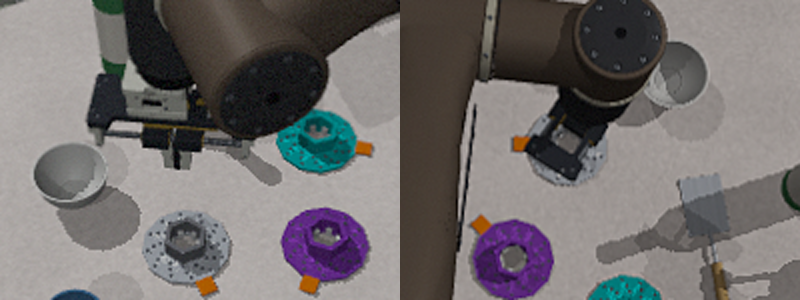

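```bash
python3 - <<'E'
from h import *
T=ctrl.get_obs()["tool_pos"];L=[]
for n in("wrist","scene"):
    m=ctrl.camera_model(n);im=ctrl.snapshot(n).copy()
    p=px(m,[T,T+[0,0,.019]]);h=30 if n=="scene" else 60
    x,y=p[0].astype(int);k=400/(2*h);c=cv2.resize(im[y-h:y+h,x-h:x+h],(400,400),interpolation=cv2.INTER_NEAREST)
    for q,col in zip(p,((255,0,0),(0,255,0))): cv2.circle(c,tuple(int(v) for v in (q-[x-h,y-h]+.5)*k),4,col,1)
    L.append(c)
cv2.imwrite("pics/f.png",np.hstack(L)[:,:,::-1])
E
```

```text
(no output)
```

View pics/f.png

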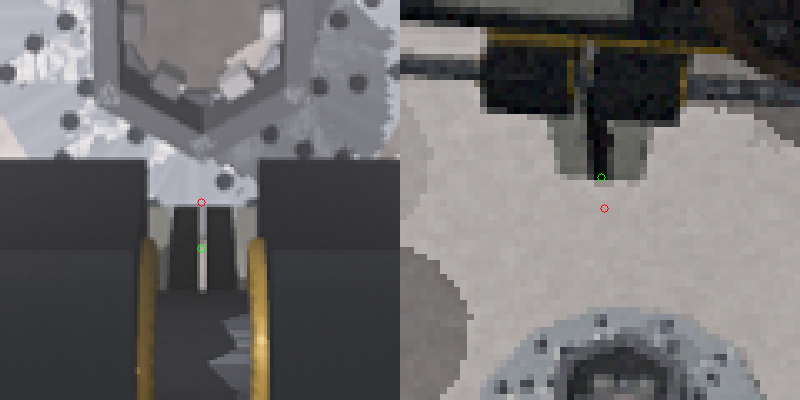

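```bash
python3 - <<'E'
from h import *
im=ctrl.snapshot("wrist");m=ctrl.camera_model("wrist");o=ctrl.get_obs();print(o["tool_pos"],o["orientation"],o["force"],o["qvel"])
R=np.array(m["R"]);C=-R.T@m["t"];print("cam",C,C-o["tool_pos"])
print("purple, bowl checks")
i=cv2.GaussianBlur(im,(5,5),0).astype(int)
mk=hsv(im,(130,100,40),(150,255,255));mw=cv2.imwrite("pics/w4.png",im[:,:,::-1])
print("wrist",plate(im,m,mk,.005))
t=ctrl.snapshot("top");mt=ctrl.camera_model("top");k=hsv(t,(130,100,40),(150,255,255));k[:,:310]=0
print("top",plate(t,mt,k,.005))
s=ctrl.snapshot("scene");ms=ctrl.camera_model("scene");k=hsv(s,(130,100,40),(150,255,255));k[245:]=0
print("scene",plate(s,ms,k,.005))
E
```

```text
[ 0.5493 -0.2608  0.1485] [ 179.8706   -0.0423 -123.7007] [ 0.0765 -0.2827 -0.6066] [-0.0654  0.3761  0.0551  0.1563  0.0028 -0.0202]
cam [ 0.5129 -0.3163  0.3352] [-0.0364 -0.0556  0.1867]
purple, bowl checks
wrist (array([ 0.3775, -0.1732,  0.0612]), np.float64(0.0006090567535458763))
top (array([ 0.378 , -0.1705,  0.0597]), np.float64(0.0007148277664000904))
scene (array([ 0.377 , -0.1722,  0.0606]), np.float64(0.0006913024278082172))
```

Checking the marks: in the scene view the real fingertips sit about 19 mm above the reported TCP (at the green mark), so the fingers shut just above the 31 mm collar. The disc was not moved. I'll regrasp lower, watching the force.

>>> step_arm([
  [0,[1,1,0],[0,0,0]],
  [0,[1,1,0],[0,0,0]],
  [0,[1,1,0],[0,0,0]],
  [0,[1,1,-20],[0,0,0]],
  [0,[1,1,-50],[0,0,0]],
])

```text
clock: 4.35
tool_pos: [0.5537, -0.2606, 0.1024]
orientation: [-179.7, 0.1, -123.7]
force: [0.5, -0.3, -0.5]
opening: 0.0281
gripper_force: 0.0
```

>>> step_arm([
  [0,[0,0,-25],[0,0,0]],
  [0,[0,0,-50],[0,0,0]],
  [0,[0,0,-70],[0,0,0]],
  [0,[0,0,-85],[0,0,0]],
  [0,[0,0,-90],[0,0,0]],
])

```text
clock: 4.77
tool_pos: [0.5495, -0.2596, 0.0072]
orientation: [179.8, -0.1, -123.7]
force: [-0.8, 0.0, 0.4]
opening: 0.062
gripper_force: 0.0
```

>>> step_arm([
  [0,[0,0,-2],[0,0,0]],
  [0,[0,0,-5],[0,0,0]],
  [0,[0,0,-8],[0,0,0]],
  [0,[0,0,-11],[0,0,0]],
  [0,[0,0,-11],[0,0,0]],
])

```text
clock: 5.18
tool_pos: [0.5513, -0.26, -0.0009]
orientation: [-180.0, 0.0, -123.7]
force: [-0.4, -0.1, -1.0]
opening: 0.0868
gripper_force: 0.0
```

>>> step_arm([
  [1,[0,0,0],[0,0,0]],
  [1,[0,0,0],[0,0,0]],
  [1,[0,0,0],[0,0,0]],
  [1,[0,0,0],[0,0,0]],
  [1,[0,0,0],[0,0,0]],
])

```text
clock: 5.6
tool_pos: [0.5513, -0.26, -0.0009]
orientation: [-180.0, 0.0, -123.7]
force: [0.4, -1.2, 0.4]
opening: 0.0595
gripper_force: 0.0
```

>>> step_arm([
  [1,[0,0,0],[0,0,0]],
  [1,[0,0,0],[0,0,0]],
  [1,[0,0,0],[0,0,0]],
  [1,[0,0,0],[0,0,0]],
  [1,[0,0,0],[0,0,0]],
])

```text
clock: 6.02
tool_pos: [0.5513, -0.2601, -0.0009]
orientation: [-180.0, 0.0, -123.7]
force: [-1.0, 0.5, 1.5]
opening: 0.0537
gripper_force: 30.0
```

Gripped (53.7 mm, 30 N). Next I'll refine the stand from the stored top and scene pictures.

```bash
python3 - <<'E'
from h import *
for n,(x,y,r) in(("top",(296,239,30)),("scene",(335,293,38))):
    im=cv2.cvtColor(cv2.imread(f"pics/{n}0.png"),cv2.COLOR_BGR2RGB);m=ctrl.camera_model(n)
    h=cv2.cvtColor(im,cv2.COLOR_RGB2HSV).astype(int); print(n,h[y+12,x-8],h[y+r+4,x+r])
    mk=((h[:,:,1]<10)*255).astype(np.uint8);w=np.zeros_like(mk);w[y-r:y+r,x-r:x+r]=255
    print("base",plate(im,m,mk&w,.016))
    b=[q for q in blobs(hsv(im,(0,180,100),(5,255,255)),10) if np.hypot(q[0][0]-x,q[0][1]-y)<50]
    for q in b: print("red",q[0],q[1],ray(m,[q[0]],.012)[0])
    dk=((h[:,:,2]<90)*255).astype(np.uint8)&w
    for q in blobs(dk,8): 
        ys,xs=np.where(q[2]);print("dark",q[0],q[1],xs.min(),xs.max(),ys.min(),ys.max())
    print("proj post", px(m,[[.564,.0114,z] for z in(.016,.061,.068,.076)]))
E
```

```text
top [165   4 145] [  9  17 146]
base (array([0.5692, 0.0142, 0.06  ]), np.float64(0.00022416840700720727))
red [291.3684 215.0789] 38 [0.6409 0.0262 0.012 ]
dark [294.124  236.2975] 121 288 300 230 244
dark [288.7241 255.8276] 29 280 297 250 258
proj post [[295.993  239.066 ]
 [295.0728 236.1033]
 [294.9254 235.6289]
 [294.7556 235.0821]]
scene [105   3 166] [ 13  11 170]
base (array([0.5606, 0.0021, 0.13  ]), np.float64(0.0052706169101271695))
red [311.6197 309.9718] 71 [0.6402 0.0255 0.012 ]
dark [335.5562 286.9586] 169 330 341 279 297
proj post [[335.9211 291.3898]
 [336.6775 283.726 ]
 [336.7998 282.4852]
 [336.9412 281.0503]]
```

>>> step_arm([
  [1,[0,0,10],[0,0,0]],
  [1,[0,0,35],[0,0,0]],
  [1,[0,0,70],[0,0,0]],
  [1,[0,0,110],[0,0,0]],
  [1,[0,0,140],[0,0,0]],
])

```text
clock: 6.43
tool_pos: [0.5515, -0.2603, 0.1424]
orientation: [-179.9, 0.0, -123.7]
force: [0.9, -0.7, 0.0]
opening: 0.053
gripper_force: 30.0
```

>>> step_arm([
  [1,[10,20,0],[0,0,-0.1]],
  [1,[30,45,0],[0,0,-0.22]],
  [1,[50,75,0],[0,0,-0.34]],
  [1,[70,105,0],[0,0,-0.46]],
  [1,[90,135,0],[0,0,-0.58]],
])

```text
clock: 6.85
tool_pos: [0.6416, -0.1238, 0.1397]
orientation: [180.0, 0.0, -157.3]
force: [0.8, -1.2, -1.8]
opening: 0.0528
gripper_force: 30.0
```

>>> step_arm([
  [1,[18,27,0],[0,0,-0.12]],
  [1,[36,54,0],[0,0,-0.24]],
  [1,[50,75,0],[0,0,-0.36]],
  [1,[57,86,0],[0,0,-0.48]],
  [1,[59,89,0],[0,0,-0.6]],
])

```text
clock: 7.27
tool_pos: [0.7011, -0.0335, 0.1388]
orientation: [180.0, -0.0, 168.5]
force: [0.3, -1.4, -1.1]
opening: 0.0531
gripper_force: 30.0
```

>>> step_arm([
  [1,[0,0,0],[0,0,-0.1]],
  [1,[0,0,0],[0,0,-0.164]],
  [1,[0,0,0],[0,0,-0.164]],
  [1,[0,0,0],[0,0,-0.164]],
  [1,[0,0,0],[0,0,-0.164]],
])

```text
clock: 7.68
tool_pos: [0.7001, -0.0361, 0.1392]
orientation: [180.0, -0.0, 159.4]
force: [-0.2, 0.4, -1.3]
opening: 0.0529
gripper_force: 30.0
```

```bash
python3 - <<'E'
from h import *
o=ctrl.get_obs();m=ctrl.camera_model("wrist");im=ctrl.snapshot("wrist");cv2.imwrite("pics/w5.png",im[:,:,::-1])
np.save("w5.npy",m,allow_pickle=True)
print(o["clock"],o["joint_pos"],o["tool_pos"],o["orientation"],o["force"],o["opening"],o["gripper_force"])
print(px(m,[[.569,.0142,.016],[.569,.0142,.076],[.6405,.0258,.012]]))
E
```

```text
7.6833 [  12.9221   25.078    -0.1818   -0.0043  -64.7393 -123.492 ] [ 0.7001 -0.0361  0.1392] [179.9963  -0.0014 159.4283] [-0.2054  0.3532 -1.3132] 0.052907722500015096 29.99794453382492
[[322.6323  39.9007]
 [323.0293  14.845 ]
 [368.1627 125.9242]]
```

View pics/w5.png

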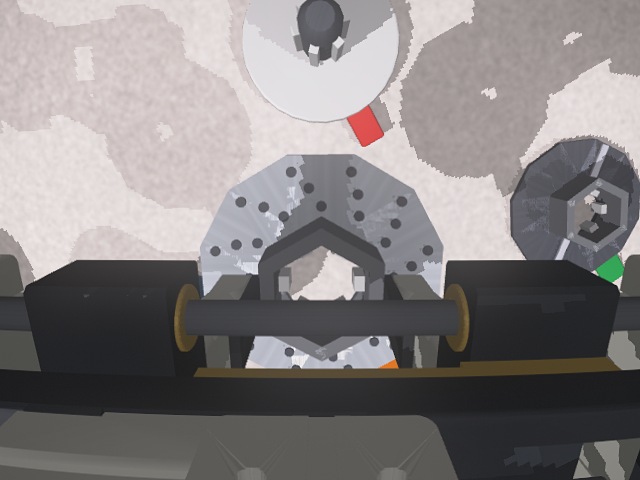

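The view shows the disc held symmetrically, its tab edge at (390,365). The stand base is at (320,40), the red pointer at (366,126), and white rib ends are at about (297,45), (314,53) and (337,45).

```bash
python3 - <<'E'
from h import *
from scipy.optimize import least_squares
im=cv2.cvtColor(cv2.imread("pics/w5.png"),cv2.COLOR_BGR2RGB);m=np.load("w5.npy",allow_pickle=True).item()
h=cv2.cvtColor(cv2.GaussianBlur(im,(5,5),0),cv2.COLOR_RGB2HSV).astype(int)
print(h[100,320],h[30,260],h[20,380],h[140,320],h[60,230],h[60,408])
mk=((h[:,:,1]<7)*255).astype(np.uint8);mk[135:]=0;mk[:,:235]=0;mk[:,405:]=0
mk=cv2.morphologyEx(mk,cv2.MORPH_OPEN,np.ones((5,5)))
c=max(cv2.findContours(mk,cv2.RETR_EXTERNAL,cv2.CHAIN_APPROX_NONE)[0],key=cv2.contourArea)
P=cv2.convexHull(c)[:,0];P=P[P[:,1]>20];print(P.min(0),P.max(0))
for z in(.016,.010):
    X=ray(m,P,z);f=lambda p:np.hypot(*(X[:,:2]-p).T)-.06
    r=least_squares(f,[.569,.014],loss="soft_l1",f_scale=.001);print(z,r.x,np.abs(f(r.x)).mean(),circle(X))
b=blobs(hsv(im,(0,150,100),(5,255,255)))[0];print("red",b[0],b[1],ray(m,[b[0]],.016)[0])
dk=((cv2.cvtColor(im,cv2.COLOR_RGB2GRAY)<70)*255).astype(np.uint8);dk[75:]=0;dk[:,:285]=0;dk[:,355:]=0
for q in blobs(dk,30):
    ys,xs=np.where(q[2]);print("dark",q[0],q[1],xs.min(),xs.max(),ys.min(),ys.max())
s=im[0:75,280:365];cv2.imwrite("pics/rib.png",cv2.resize(s,(680,600),interpolation=cv2.INTER_NEAREST)[:,:,::-1])
E
```

```text
[160   3 227] [150   5 215] [160   5 162] [  4   9 226] [  3  10 226] [  0   9 222]
[243  22] [397 121]
0.016 [0.5675 0.0122] 0.0006573869298384806 (array([0.5693, 0.0117, 0.0586]), np.float64(0.00020479135859948066))
0.01 [0.5676 0.0123] 0.00026034785033050866 (array([0.568 , 0.0122, 0.0597]), np.float64(0.00020871606106692743))
red [365.3067 126.4925] 802 [0.6401 0.0231 0.016 ]
```

View pics/rib.png

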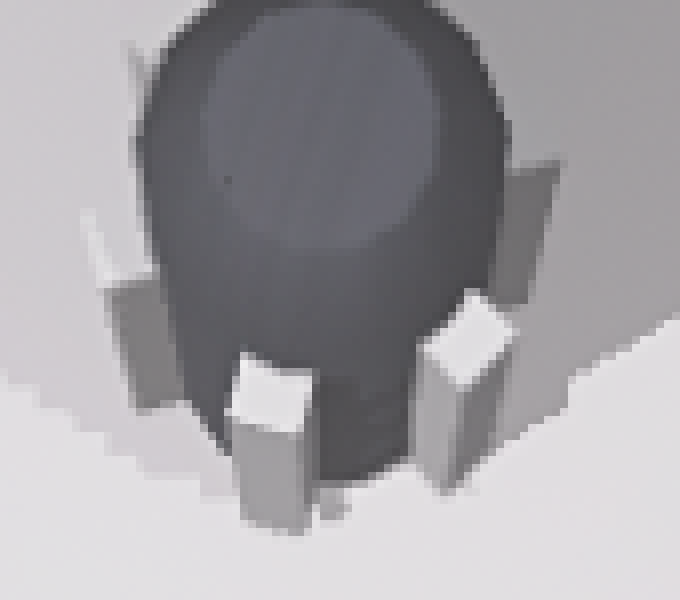

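The enlarged view shows the post top centred at (322,128), which is full-frame (320.2,16). Rib tops are centred at (272,395) and (468,338), full-frame (314.0,49.4) and (338.5,42.2).

```bash
python3 - <<'E'
from h import *
m=np.load("w5.npy",allow_pickle=True).item()
f=lambda L:np.array(L,float)/8+[279.5,-.5]
c=ray(m,f([(322,128)]),.076)[0,:2];print("post top",c)
r=ray(m,f([(272,395),(468,338)]),.061)[:,:2]
ctr=np.array([.5675,.0122])
for C in(c,ctr,(c+ctr)/2):
    d=r-C;print(C,np.hypot(*d.T),np.degrees(np.arctan2(d[:,1],d[:,0])))
d=np.array([.6401,.0231])-ctr;print("pointer",np.degrees(np.arctan2(d[1],d[0])))
# rib directions from inner->outer edge midpoints
q=ray(m,f([(279,363),(263,423),(445,316),(490,359)]),.061)[:,:2]
e=q[1]-q[0];print(np.degrees(np.arctan2(e[1],e[0])))
q=ray(m,f([(443,316),(490,359),(492,310),(442,365)]),.061)[:,:2]
print([np.degrees(np.arctan2(*(a)[::-1])) for a in (q[1]-q[0],q[3]-q[2])])
E
```

```text
post top [0.5687 0.0122]
[0.5687 0.0122] [0.0164 0.0164] [-34.9974  24.7948]
[0.5675 0.0122] [0.0173 0.0174] [-32.7114  23.2906]
[0.5681 0.0122] [0.0168 0.0169] [-33.8223  24.0188]
pointer 8.538483772427625
-36.39307274020536
[np.float64(28.627782802527744), np.float64(-63.947049371076474)]
```

Ribs are at -35° and 25°, so the grooves nearest the pointer (8.5°) are at -5°. That makes the disc tab go to -5°, a turn of -14.4° from here. I'm moving over the post.

>>> step_arm([
  [1,[-30,11,0],[0,0,-0.06]],
  [1,[-65,24,0],[0,0,-0.12]],
  [1,[-100,37,0],[0,0,-0.18]],
  [1,[-122,45,0],[0,0,-0.23]],
  [1,[-131.5,48,0],[0,0,-0.251]],
])

```text
clock: 8.15
tool_pos: [0.5656, 0.0125, 0.1395]
orientation: [180.0, -0.0, 144.9]
force: [-1.0, -0.4, -1.7]
opening: 0.0531
gripper_force: 30.0
```

>>> step_arm([
  [1,[0,0,0],[0,0,0]],
  [1,[0,0,-10],[0,0,0]],
  [1,[0,0,-25],[0,0,0]],
  [1,[0,0,-40],[0,0,0]],
  [1,[0,0,-50],[0,0,0]],
])

```text
clock: 8.57
tool_pos: [0.5688, 0.0114, 0.0868]
orientation: [-179.9, -0.1, 144.9]
force: [0.1, 0.2, -1.7]
opening: 0.053
gripper_force: 30.0
```

>>> step_arm([
  [1,[0,0,-5],[0,0,0]],
  [1,[0,0,-9],[0,0,0]],
  [1,[0,0,-12],[0,0,0]],
  [1,[0,0,-14],[0,0,0]],
  [1,[0,0,-14],[0,0,0]],
])

```text
clock: 8.98
tool_pos: [0.5689, 0.0119, 0.0749]
orientation: [180.0, 0.0, 144.9]
force: [-0.2, -0.3, -1.9]
opening: 0.0531
gripper_force: 30.0
```

>>> step_arm([
  [1,[0,0,-1],[0,0,0]],
  [1,[0,0,-2],[0,0,0]],
  [1,[0,0,-3],[0,0,0]],
  [1,[0,0,-4],[0,0,0]],
  [1,[0,0,-5],[0,0,0]],
])

```text
clock: 9.4
tool_pos: [0.5688, 0.012, 0.07]
orientation: [180.0, 0.0, 144.9]
force: [0.1, 0.2, -1.7]
opening: 0.053
gripper_force: 30.0
```

>>> step_arm([
  [1,[0,0,-1],[0,0,0]],
  [1,[0,0,-2],[0,0,0]],
  [1,[0,0,-3],[0,0,0]],
  [1,[0,0,-4],[0,0,0]],
  [1,[0,0,-5],[0,0,0]],
])

```text
clock: 9.82
tool_pos: [0.5687, 0.012, 0.0649]
orientation: [180.0, 0.0, 144.9]
force: [-0.3, -0.7, -1.7]
opening: 0.0532
gripper_force: 30.0
```

>>> step_arm([
  [1,[0,0,-1],[0,0,0]],
  [1,[0,0,-2],[0,0,0]],
  [1,[0,0,-3],[0,0,0]],
  [1,[0,0,-3.5],[0,0,0]],
  [1,[0,0,-4],[0,0,0]],
])

```text
clock: 10.23
tool_pos: [0.5687, 0.012, 0.0609]
orientation: [-180.0, -0.0, 144.9]
force: [-0.3, 0.9, -1.8]
opening: 0.0531
gripper_force: 30.0
```

Clean on the pilot with no contact. Now going slowly across the rib-top height.

>>> step_arm([
  [1,[0,0,-0.5],[0,0,0]],
  [1,[0,0,-1],[0,0,0]],
  [1,[0,0,-1.5],[0,0,0]],
  [1,[0,0,-2],[0,0,0]],
  [1,[0,0,-2],[0,0,0]],
])

```text
clock: 10.65
tool_pos: [0.5687, 0.0119, 0.0589]
orientation: [-180.0, -0.0, 144.9]
force: [-0.2, -0.2, -1.8]
opening: 0.0531
gripper_force: 30.0
```

>>> step_arm([
  [1,[0,0,-0.5],[0,0,0]],
  [1,[0,0,-1],[0,0,0]],
  [1,[0,0,-1.5],[0,0,0]],
  [1,[0,0,-2],[0,0,0]],
  [1,[0,0,-2],[0,0,0]],
])

```text
clock: 11.07
tool_pos: [0.5687, 0.012, 0.0568]
orientation: [-180.0, -0.0, 144.9]
force: [-0.4, -0.9, -1.7]
opening: 0.0529
gripper_force: 30.0
```

>>> step_arm([
  [1,[0,0,-1],[0,0,0]],
  [1,[0,0,-2],[0,0,0]],
  [1,[0,0,-3],[0,0,0]],
  [1,[0,0,-4],[0,0,0]],
  [1,[0,0,-5],[0,0,0]],
])

```text
clock: 11.48
tool_pos: [0.5687, 0.012, 0.0518]
orientation: [-180.0, -0.0, 144.9]
force: [-0.6, 0.3, -1.1]
opening: 0.0529
gripper_force: 30.0
```

>>> step_arm([
  [1,[0,0,-2],[0,0,0]],
  [1,[0,0,-4],[0,0,0]],
  [1,[0,0,-6],[0,0,0]],
  [1,[0,0,-8],[0,0,0]],
  [1,[0,0,-10],[0,0,0]],
])

```text
clock: 11.9
tool_pos: [0.5687, 0.0119, 0.0417]
orientation: [-180.0, -0.0, 144.9]
force: [1.5, -0.1, -1.5]
opening: 0.0528
gripper_force: 30.0
```

>>> step_arm([
  [1,[0,0,-2],[0,0,0]],
  [1,[0,0,-4],[0,0,0]],
  [1,[0,0,-6],[0,0,0]],
  [1,[0,0,-8],[0,0,0]],
  [1,[0,0,-10],[0,0,0]],
])

```text
clock: 12.32
tool_pos: [0.5687, 0.012, 0.0317]
orientation: [-180.0, 0.0, 144.9]
force: [-0.3, 0.6, -1.2]
opening: 0.0532
gripper_force: 30.0
```

>>> step_arm([
  [1,[0,0,-2],[0,0,0]],
  [1,[0,0,-4],[0,0,0]],
  [1,[0,0,-6],[0,0,0]],
  [1,[0,0,-8],[0,0,0]],
  [1,[0,0,-10],[0,0,0]],
])

```text
clock: 12.73
tool_pos: [0.5687, 0.012, 0.0218]
orientation: [180.0, 0.0, 144.9]
force: [0.4, -0.1, -1.2]
opening: 0.0529
gripper_force: 30.0
```

>>> step_arm([
  [1,[0,0,-1],[0,0,0]],
  [1,[0,0,-2],[0,0,0]],
  [1,[0,0,-3],[0,0,0]],
  [1,[0,0,-4],[0,0,0]],
  [1,[0,0,-5],[0,0,0]],
])

```text
clock: 13.15
tool_pos: [0.5687, 0.012, 0.0169]
orientation: [180.0, 0.0, 144.9]
force: [-0.3, 0.1, -1.4]
opening: 0.0529
gripper_force: 30.0
```

>>> step_arm([
  [1,[0,0,-0.3],[0,0,0]],
  [1,[0,0,-0.6],[0,0,0]],
  [1,[0,0,-0.9],[0,0,0]],
  [1,[0,0,-1.2],[0,0,0]],
  [1,[0,0,-1.5],[0,0,0]],
])

```text
clock: 13.57
tool_pos: [0.5687, 0.012, 0.0155]
orientation: [180.0, 0.0, 144.9]
force: [-0.3, -0.6, -1.6]
opening: 0.053
gripper_force: 30.0
```

>>> step_arm([
  [1,[0,0,-0.2],[0,0,0]],
  [1,[0,0,-0.4],[0,0,0]],
  [1,[0,0,-0.6],[0,0,0]],
  [1,[0,0,-0.6],[0,0,0]],
  [1,[0,0,-0.6],[0,0,0]],
])

```text
clock: 13.98
tool_pos: [0.5687, 0.012, 0.015]
orientation: [180.0, 0.0, 144.9]
force: [-1.3, 0.6, 1.5]
opening: 0.0527
gripper_force: 30.0
```

Seated at z 0.015 with a light contact (1.5 N). Now I'll release and lift.

>>> step_arm([
  [0,[0,0,0],[0,0,0]],
  [0,[0,0,0],[0,0,0]],
  [0,[0,0,0],[0,0,0]],
  [0,[0,0,0],[0,0,0]],
  [0,[0,0,0],[0,0,0]],
])

```text
clock: 14.4
tool_pos: [0.5688, 0.012, 0.0149]
orientation: [180.0, 0.0, 144.9]
force: [0.5, -0.8, 0.2]
opening: 0.0806
gripper_force: 0.0
```

>>> step_arm([
  [0,[0,0,0],[0,0,0]],
  [0,[0,0,0],[0,0,0]],
  [0,[0,0,5],[0,0,0]],
  [0,[0,0,15],[0,0,0]],
  [0,[0,0,40],[0,0,0]],
])

```text
clock: 14.82
tool_pos: [0.5666, 0.0114, 0.0533]
orientation: [-179.8, -0.2, 144.9]
force: [0.2, -0.9, -0.1]
opening: 0.0877
gripper_force: 0.0
```

>>> step_arm([
  [0,[0,0,35],[0,0,0]],
  [0,[0,0,70],[0,0,0]],
  [0,[-10,30,100],[0,0,0.1]],
  [0,[-22,62,135],[0,0,0.22]],
  [0,[-35,98,145],[0,0,0.34]],
])

```text
clock: 15.23
tool_pos: [0.537, 0.1048, 0.2031]
orientation: [179.8, 0.3, 164.6]
force: [1.2, 0.8, 0.2]
opening: 0.0876
gripper_force: 0.0
```

>>> step_arm([
  [0,[-13,37,0],[0,0,0.12]],
  [0,[-26,74,0],[0,0,0.24]],
  [0,[-39,111,0],[0,0,0.36]],
  [0,[-52,147,0],[0,0,0.48]],
  [0,[-63,178,0],[0,0,0.6]],
])

```text
clock: 15.65
tool_pos: [0.4716, 0.2848, 0.1993]
orientation: [179.9, 0.1, -160.8]
force: [0.8, 0.3, -0.4]
opening: 0.0878
gripper_force: 0.0
```

>>> step_arm([
  [0,[0,0,0],[0,0,0]],
  [0,[0,0,0],[0,0,0]],
  [0,[0,0,0],[0,0,0]],
  [0,[0,0,0],[0,0,0]],
  [0,[0,0,0],[0,0,0]],
])

```text
clock: 16.07
tool_pos: [0.473, 0.2817, 0.1981]
orientation: [180.0, 0.0, -161.3]
force: [0.3, -0.2, 0.0]
opening: 0.0874
gripper_force: 0.0
```

```bash
python3 - <<'E'
from h import *
o=ctrl.get_obs();m=ctrl.camera_model("wrist");im=ctrl.snapshot("wrist");cv2.imwrite("pics/w6.png",im[:,:,::-1])
print(o["clock"],o["joint_pos"],o["tool_pos"],o["orientation"])
mk=hsv(im,(104,150,40),(118,255,255));mk[290:]=0
c,e=plate(im,m,mk,.005);print("guard",c,e,px(m,[[*c[:2],.005]]))
for b in blobs(hsv(im,(22,150,100),(32,255,255)),60)[:3]:
    t=ray(m,[b[0]],.005)[0];d=t[:2]-c[:2];print(b[:2],t,np.hypot(*d),np.degrees(np.arctan2(d[1],d[0]))%360)
# disc check from top and scene
for n in("top","scene"):
    s=ctrl.snapshot(n);ms=ctrl.camera_model(n);cv2.imwrite(f"pics/{n}7.png",s[:,:,::-1])
    for q in blobs(hsv(s,(7,150,100),(18,255,255)),15):
        t=ray(ms,[q[0]],.021)[0]
        d=t[:2]-[.5685,.0122]
        if np.hypot(*d)<.1: print(n,"tab",q[:2],t,np.hypot(*d),np.degrees(np.arctan2(d[1],d[0])))
E
```

```text
16.0667 [  51.1656    8.8321  -15.1631    0.0041  -65.9902 -122.5037] [0.473  0.2817 0.1981] [ 179.9953    0.0143 -161.3365]
guard [0.4708 0.2875 0.0604] 0.0007368356847381653 [[327.3113 207.9584]]
(array([290.9076, 143.8117]), np.int32(563)) [0.4227 0.2341 0.005 ] 0.07194095230705207 228.02099839965308
top tab (array([296.7347, 214.2245]), np.int32(49)) [0.6412 0.009  0.021 ] 0.07277670153852739 -2.5346787679271814
scene tab (array([308.3827, 302.3704]), np.int32(81)) [0.6396 0.0072 0.021 ] 0.07126741773124187 -3.9906151836754273
```

Disc verified: its tab is at about -3.5° at seat height. Guard is at (0.4708, 0.2875), yaw 228°. Descending on it.

>>> step_arm([
  [0,[-2,6,-30],[0,0,-0.012]],
  [0,[-2,6,-65],[0,0,-0.012]],
  [0,[-2,6,-100],[0,0,-0.012]],
  [0,[-2,6,-130],[0,0,-0.012]],
  [0,[-2,6,-145],[0,0,-0.012]],
])

```text
clock: 16.63
tool_pos: [0.4692, 0.2865, 0.0491]
orientation: [-179.9, -0.2, -162.0]
force: [-0.2, -0.8, -0.1]
opening: 0.0878
gripper_force: 0.0
```

>>> step_arm([
  [0,[0,0,-10],[0,0,0]],
  [0,[0,0,-20],[0,0,0]],
  [0,[0,0,-30],[0,0,0]],
  [0,[0,0,-35],[0,0,0]],
  [0,[0,0,-40],[0,0,0]],
])

```text
clock: 17.05
tool_pos: [0.471, 0.2889, 0.0129]
orientation: [180.0, 0.0, -161.9]
force: [-0.6, 0.4, 1.0]
opening: 0.0876
gripper_force: 0.0
```

>>> step_arm([
  [0,[0,0,-4],[0,0,0]],
  [0,[0,0,-8],[0,0,0]],
  [0,[0,0,-11],[0,0,0]],
  [0,[0,0,-14],[0,0,0]],
  [0,[0,0,-14],[0,0,0]],
])

```text
clock: 17.47
tool_pos: [0.4705, 0.2885, -0.0016]
orientation: [-180.0, -0.0, -161.9]
force: [0.4, -0.5, 0.3]
opening: 0.0876
gripper_force: 0.0
```

>>> step_arm([
  [1,[0,0,0],[0,0,0]],
  [1,[0,0,0],[0,0,0]],
  [1,[0,0,0],[0,0,0]],
  [1,[0,0,0],[0,0,0]],
  [1,[0,0,0],[0,0,0]],
])

```text
clock: 17.88
tool_pos: [0.4707, 0.2888, -0.0011]
orientation: [180.0, 0.0, -161.9]
force: [0.2, 0.2, -0.3]
opening: 0.0597
gripper_force: 0.0
```

>>> step_arm([
  [1,[0,0,0],[0,0,0]],
  [1,[0,0,0],[0,0,0]],
  [1,[0,0,0],[0,0,0]],
  [1,[0,0,0],[0,0,0]],
  [1,[0,0,0],[0,0,0]],
])

```text
clock: 18.3
tool_pos: [0.4707, 0.2887, -0.0011]
orientation: [-180.0, 0.0, -161.9]
force: [-0.5, 0.4, 2.1]
opening: 0.0533
gripper_force: 30.0
```

>>> step_arm([
  [1,[0,0,10],[0,0,0]],
  [1,[0,0,35],[0,0,0]],
  [1,[0,0,70],[0,0,0]],
  [1,[0,0,110],[0,0,0]],
  [1,[0,0,140],[0,0,0]],
])

```text
clock: 18.72
tool_pos: [0.4709, 0.2887, 0.1421]
orientation: [180.0, 0.1, -161.9]
force: [1.1, 1.2, -1.6]
opening: 0.0533
gripper_force: 30.0
```

>>> step_arm([
  [1,[5,-15,0],[0,0,-0.08]],
  [1,[16,-45,0],[0,0,-0.18]],
  [1,[28,-80,0],[0,0,-0.28]],
  [1,[40,-113,0],[0,0,-0.38]],
  [1,[52,-147,0],[0,0,-0.49]],
])

```text
clock: 19.13
tool_pos: [0.5225, 0.1404, 0.1394]
orientation: [180.0, 0.0, 169.8]
force: [0.7, 0.8, -1.2]
opening: 0.0532
gripper_force: 30.0
```

>>> step_arm([
  [1,[12,-34,0],[0,0,-0.11]],
  [1,[24,-68,0],[0,0,-0.22]],
  [1,[36,-100,0],[0,0,-0.32]],
  [1,[43,-120,0],[0,0,-0.4]],
  [1,[46,-129.7,0],[0,0,-0.437]],
])

```text
clock: 19.55
tool_pos: [0.5689, 0.0093, 0.139]
orientation: [-180.0, -0.0, 144.6]
force: [0.8, 0.7, -2.0]
opening: 0.0532
gripper_force: 30.0
```

>>> step_arm([
  [1,[0,0,0],[0,0,0]],
  [1,[0,0,0],[0,0,0]],
  [1,[0,0,0],[0,0,0]],
  [1,[0,0,0],[0,0,0]],
  [1,[0,0,0],[0,0,0]],
])

```text
clock: 19.97
tool_pos: [0.5684, 0.013, 0.1389]
orientation: [180.0, 0.0, 145.1]
force: [0.2, -0.2, -2.1]
opening: 0.0531
gripper_force: 30.0
```

>>> step_arm([
  [1,[0.3,-1,-10],[0,0,0]],
  [1,[0.3,-1,-25],[0,0,0]],
  [1,[0.3,-1,-40],[0,0,0]],
  [1,[0.3,-1,-50],[0,0,0]],
  [1,[0.3,-1,-55],[0,0,0]],
])

```text
clock: 20.38
tool_pos: [0.5678, 0.011, 0.0817]
orientation: [-179.9, -0.1, 145.0]
force: [0.4, 1.0, -2.6]
opening: 0.0532
gripper_force: 30.0
```

>>> step_arm([
  [1,[0,0,-3],[0,0,0]],
  [1,[0,0,-6],[0,0,0]],
  [1,[0,0,-9],[0,0,0]],
  [1,[0,0,-10],[0,0,0]],
  [1,[0,0,-10],[0,0,0]],
])

```text
clock: 20.8
tool_pos: [0.569, 0.011, 0.0739]
orientation: [180.0, 0.0, 145.0]
force: [0.1, -0.2, -1.5]
opening: 0.0534
gripper_force: 30.0
```

>>> step_arm([
  [1,[0,0,-1],[0,0,0]],
  [1,[0,0,-2],[0,0,0]],
  [1,[0,0,-3],[0,0,0]],
  [1,[0,0,-4],[0,0,0]],
  [1,[0,0,-5],[0,0,0]],
])

```text
clock: 21.22
tool_pos: [0.569, 0.011, 0.0688]
orientation: [180.0, 0.0, 145.0]
force: [-0.1, -0.8, -1.6]
opening: 0.0531
gripper_force: 30.0
```

>>> step_arm([
  [1,[0,0,-1],[0,0,0]],
  [1,[0,0,-2],[0,0,0]],
  [1,[0,0,-3],[0,0,0]],
  [1,[0,0,-4],[0,0,0]],
  [1,[0,0,-5],[0,0,0]],
])

```text
clock: 21.63
tool_pos: [0.5689, 0.0111, 0.0637]
orientation: [180.0, -0.0, 145.0]
force: [0.2, 0.5, -2.1]
opening: 0.0536
gripper_force: 30.0
```

>>> step_arm([
  [1,[-0.2,0.9,0],[0,0,0]],
  [1,[-0.2,0.9,-0.5],[0,0,0]],
  [1,[-0.2,0.9,-1],[0,0,0]],
  [1,[-0.2,0.9,-1.5],[0,0,0]],
  [1,[-0.2,0.9,-2],[0,0,0]],
])

```text
clock: 22.05
tool_pos: [0.5687, 0.0119, 0.0618]
orientation: [180.0, 0.0, 145.0]
force: [1.4, -0.4, -2.8]
opening: 0.0533
gripper_force: 30.0
```

>>> step_arm([
  [1,[0,0,-0.5],[0,0,0]],
  [1,[0,0,-1],[0,0,0]],
  [1,[0,0,-1.5],[0,0,0]],
  [1,[0,0,-2],[0,0,0]],
  [1,[0,0,-2],[0,0,0]],
])

```text
clock: 22.47
tool_pos: [0.5686, 0.0118, 0.0596]
orientation: [-180.0, -0.0, 145.0]
force: [0.2, 0.3, -2.0]
opening: 0.0534
gripper_force: 30.0
```

>>> step_arm([
  [1,[0,0,-0.5],[0,0,0]],
  [1,[0,0,-1],[0,0,0]],
  [1,[0,0,-1.5],[0,0,0]],
  [1,[0,0,-2],[0,0,0]],
  [1,[0,0,-2],[0,0,0]],
])

```text
clock: 22.88
tool_pos: [0.5686, 0.0119, 0.0576]
orientation: [-180.0, -0.0, 145.0]
force: [0.6, 0.1, -2.9]
opening: 0.0532
gripper_force: 30.0
```

No contact at the ribs, so the teeth are in the grooves. Continuing down to the disc's collar.

>>> step_arm([
  [1,[0,0,-1],[0,0,0]],
  [1,[0,0,-2],[0,0,0]],
  [1,[0,0,-3],[0,0,0]],
  [1,[0,0,-4],[0,0,0]],
  [1,[0,0,-4.5],[0,0,0]],
])

```text
clock: 23.3
tool_pos: [0.5686, 0.0119, 0.0531]
orientation: [-180.0, -0.0, 145.0]
force: [0.5, -0.5, -2.5]
opening: 0.053
gripper_force: 30.0
```

>>> step_arm([
  [1,[0,0,-1],[0,0,0]],
  [1,[0,0,-2],[0,0,0]],
  [1,[0,0,-3],[0,0,0]],
  [1,[0,0,-4],[0,0,0]],
  [1,[0,0,-5],[0,0,0]],
])

```text
clock: 23.72
tool_pos: [0.5687, 0.0119, 0.0482]
orientation: [-180.0, -0.0, 145.0]
force: [-0.1, 0.8, -1.9]
opening: 0.0532
gripper_force: 30.0
```

>>> step_arm([
  [1,[0,0,-0.3],[0,0,0]],
  [1,[0,0,-0.6],[0,0,0]],
  [1,[0,0,-0.9],[0,0,0]],
  [1,[0,0,-1.2],[0,0,0]],
  [1,[0,0,-1.5],[0,0,0]],
])

```text
clock: 24.13
tool_pos: [0.5688, 0.0119, 0.0468]
orientation: [180.0, 0.0, 145.0]
force: [0.0, -0.3, -1.2]
opening: 0.0529
gripper_force: 30.0
```

>>> step_arm([
  [1,[0,0,-0.2],[0,0,0]],
  [1,[0,0,-0.4],[0,0,0]],
  [1,[0,0,-0.6],[0,0,0]],
  [1,[0,0,-0.8],[0,0,0]],
  [1,[0,0,-0.8],[0,0,0]],
])

```text
clock: 24.55
tool_pos: [0.5687, 0.0119, 0.0459]
orientation: [-180.0, -0.0, 145.0]
force: [-0.6, 0.4, -2.2]
opening: 0.0533
gripper_force: 30.0
```

>>> step_arm([
  [1,[0,0,-0.2],[0,0,0]],
  [1,[0,0,-0.4],[0,0,0]],
  [1,[0,0,-0.5],[0,0,0]],
  [1,[0,0,-0.5],[0,0,0]],
  [1,[0,0,-0.5],[0,0,0]],
])

```text
clock: 24.97
tool_pos: [0.5688, 0.0119, 0.0459]
orientation: [180.0, 0.0, 145.0]
force: [-2.8, 0.8, 4.7]
opening: 0.0533
gripper_force: 30.0
```

Contact at 0.046 (4.7 N), exactly 31 mm above the disc's seat height. Releasing, lifting and checking.

>>> step_arm([
  [0,[0,0,0.3],[0,0,0]],
  [0,[0,0,0.3],[0,0,0]],
  [0,[0,0,0.3],[0,0,0]],
  [0,[0,0,0.3],[0,0,0]],
  [0,[0,0,0.3],[0,0,0]],
])

```text
clock: 25.38
tool_pos: [0.5688, 0.0119, 0.0456]
orientation: [-180.0, -0.0, 145.0]
force: [0.4, 0.6, 0.0]
opening: 0.0812
gripper_force: 0.0
```

>>> step_arm([
  [0,[0,0,0],[0,0,0]],
  [0,[0,0,0],[0,0,0]],
  [0,[0,0,5],[0,0,0]],
  [0,[0,0,15],[0,0,0]],
  [0,[0,0,40],[0,0,0]],
])

```text
clock: 25.8
tool_pos: [0.5667, 0.0114, 0.0842]
orientation: [-179.8, -0.2, 145.0]
force: [0.4, 0.2, 0.3]
opening: 0.0875
gripper_force: 0.0
```

>>> step_arm([
  [0,[0,0,35],[0,0,0]],
  [0,[0,0,70],[0,0,0]],
  [0,[-10,30,90],[0,0,0]],
  [0,[-20,60,100],[0,0,0]],
  [0,[-30,95,100],[0,0,0]],
])

```text
clock: 26.22
tool_pos: [0.54, 0.1076, 0.1903]
orientation: [179.7, 0.2, 144.9]
force: [0.3, 0.9, -0.1]
opening: 0.0876
gripper_force: 0.0
```

>>> step_arm([
  [0,[-10,38,0],[0,0,0]],
  [0,[-20,76,0],[0,0,0]],
  [0,[-30,110,0],[0,0,0]],
  [0,[-40,140,0],[0,0,0]],
  [0,[-40,140,0],[0,0,0]],
])

```text
clock: 26.63
tool_pos: [0.4977, 0.2513, 0.187]
orientation: [179.9, 0.0, 145.2]
force: [0.1, -0.9, 0.6]
opening: 0.0876
gripper_force: 0.0
```

```bash
python3 - <<'E'
from h import *
o=ctrl.get_obs();print(o["clock"],o["tool_pos"],o["force"])
C=np.array([.5687,.012])
out=[]
for n in("top","scene"):
    s=ctrl.snapshot(n);ms=ctrl.camera_model(n)
    for k,lo,hi,z in(("orange",(7,150,80),(18,255,255),.021),("yellow",(21,130,80),(32,255,255),.052)):
        for q in blobs(hsv(s,lo,hi),10):
            t=ray(ms,[q[0]],z)[0];d=t[:2]-C
            if np.hypot(*d)<.1: print(n,k,q[:2],np.hypot(*d),np.degrees(np.arctan2(d[1],d[0])))
    for z in(.052,): 
        mk=hsv(s,(104,130,40),(118,255,255));p=px(ms,[[*C,.05]])[0].astype(int);w=np.zeros_like(mk);w[p[1]-45:p[1]+45,p[0]-45:p[0]+45]=255
        print(n,"blue rim",plate(s,ms,mk&w,z))
    x,y=p;out.append(cv2.resize(s[y-50:y+50,x-50:x+50],(400,400),interpolation=2))
cv2.imwrite("pics/end.png",np.hstack(out)[:,:,::-1])
E
```

```text
26.6333 [0.4977 0.2513 0.187 ] [ 0.0577 -0.9227  0.566 ]
top orange (array([296.8438, 213.0312]), np.int32(32)) 0.07636745468249004 -2.511817156921487
top yellow (array([292.339 , 258.4576]), np.int32(59)) 0.07142145015843197 173.57378848373952
top blue rim (array([0.5688, 0.0143, 0.0599]), np.float64(0.00033596149900169616))
scene orange (array([308.3086, 302.4198]), np.int32(81)) 0.07127342743678172 -3.804211446730965
scene yellow (array([361.8667, 275.8   ]), np.int32(75)) 0.07288525939139771 174.99896179143317
scene blue rim (array([0.5679, 0.0128, 0.0606]), np.float64(0.0006417165511643164))
```

View pics/end.png

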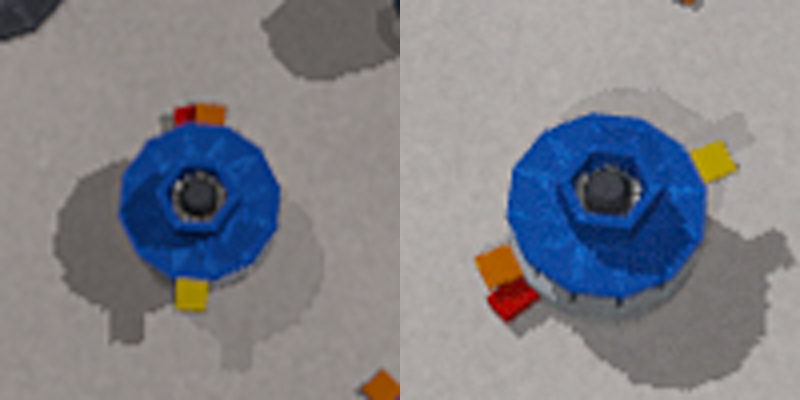

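The picture shows the blue plate level at home height, with the orange tab (210,113) beside the red pointer and the yellow tab (190,295) on the opposite side. The gripper is clear, so I'm handing in.

```bash
python3 -c "
from plant import ctrl
print(ctrl.close_job())"
```

```text
the job is handed in; nothing more can be done
None
```

Both plates are home on the stand and the job is handed in: the grating disc's orange tab is about 12–13° off the red pointer (the nearest groove), the guard plate sits on top with its yellow tab opposite, the arm is clear, and it took about 27 s (one early grasp closed on nothing and was redone lower).

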